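# Unhook the depth rod and seat it in the blind bore

## Robot

A 6-joint arm with a two-finger parallel gripper is mounted at the origin on a cart in front of the work surface, level with it; the furniture and walls round the work are solid. World frame = base frame: x ahead of the robot, y to its left, z up, the work surface at z = 0. Lengths are in m, angles in rad, forces in N, time in s.
With the tool pointing down it reaches from about 0.25 to 0.725 m from the base axis. Payload 9.7 kg.
Tool frame: the origin (TCP) lies between the finger pads; the fingertips stand robot.tips_ahead ahead of it and the grasp point (between the pads) lies 8 mm behind it (robot.tips_ahead is the distance from the TCP to the fingertips, in m); z points along the fingers, y is the line along which they close (so a half turn about z gives the same grasp; the last joint's range is limited). The gripper opens to 85 mm and grips with 20 to 120 N. Pads are 22 mm wide; open, the fingers measure 114 mm over their backs; the gripper's body (76 mm by 85 mm) begins 54 mm behind the grasp point. The pads swing forward as they close: fully open they stand 13 mm farther back than shut.
Start: joints at [-1.118, 0.087, 0.176, 1.66, 0, 1.571], TCP at [0.241, -0.495, 0.242] pointing down, gripper open.
Joint ranges: [-3.13, 3.13], [-0.85, 1.81], [-1.15, 1.24], [-2.2, 2.28], [-1.44, 1.52], [-3.14, 3.14]. Speed limits (rad/s): [2.22, 2.22, 2.57, 3.14, 3.14, 3.14].

## Interface

Orientations are given as a 3x3 rotation matrix whose columns are the frame's x, y, z axes.
In Python, from plant import robot gives the robot as it stands.
- The arm moves only by the tool servo_tool, never from a script. Its argument "moves" is a list of rows, each an object of numbers: "tx", "ty", "tz": the shift along the world's x, y, z in mm; "wx", "wy", "wz": the turn, a rotation vector about the world's x, y, z in degrees; "grip": the opening in per cent of the stroke, from 0 (shut) to 100 (fully open). A call has 1 to 5 rows; each row shifts and turns the commanded pose from where the row before left it; what a row does not reach is not made up. A row lasts 1/10 s, in which the tool goes at most 50 mm and 8.59 degrees, less where a joint would pass 70% of its speed; a pose out of reach is approached as far as the arm can. A call is refused whole if a number of a shift passes 50 or a number of a turn 8.59, either way. A call with a gripper value outside its range is refused whole. The fingers move at their own pace and stop on an object; the grip force is fixed at half the most. Time passes only in rows, so rows that do not move let the fingers close. It gives the time, the measured TCP pose, the force, the opening and the grip force at its end, in the units of the state.
- robot.read_state(): the state, without advancing time (a new reading comes with each control period).
- robot.capture(name): name is "scene" or "side" or "wrist"; returns a dict with "frame" (420x560x3 uint8, red, green, blue), "z_map" (420x560 float32, m along the optical axis (not along the pixel's ray), 0 where there is no reading), "intrinsics" (3x3 intrinsics, pixels), "D" ([k1, k2, p1, p2, k3] as OpenCV has them; the pictures are not rectified), "eye" and "attitude" of the camera in the world; the wrist camera has in their place "T_tool_cam" (4x4, takes a point from camera to tool coordinates, whose origin is the TCP and whose axes are the flange's). Camera axes: x right, y down, z forward; pixel columns grow to the right and rows downward; lengths in m; the calibration is good to about 2 mm. A picture is of the moment at which its call begins: read the wrist's pose just before it.
- robot.hand_in(): hands the job in; it is judged then, once.
The state is a dict: "time": time; "joint_positions": joint angles; "qvel": joint speeds; "effort": joint torques, N m; "tool_pos": TCP position; "tcp_rot": TCP orientation; "wrist_force": force on the tool from outside, world axes, zero at the start; "torque": the same for the moment, N m; "opening": finger opening in m; "grasp_force": force on a finger pad.
Only numpy, scipy, OpenCV 4.12 (cv2) and the standard library are available. Lean on these libraries where they do the work, as an engineer would, in place of code of your own. Each camera call takes 0.05 s, during which the arm holds its last target. There are 200 camera calls.

## Task

Take the depth rod out of its cradle: raise the blue handle so that its hooked heel clears the orange lip, and draw the rod back out from under the metal bridge. Then slide it into the bore with the red ring until it bottoms, and leave it there so that the exposed rings can be read. Leave everything else standing where it is.

Things in the scene. Friction and masses are not known exactly. Their poses are not given: they have to be found in the camera images.
- rod_handle (a point): Depth rod, loose, about 80 g: blue handle with a steel rod. Point: centre of the handle, on the rod's axis; x runs along the rod to its free tip, z up as it lies. Handle 40 mm long (x -20 to 20), 14 thick (y; pinch across this), 24 tall (z -12 to 12); the round rod, 10 mm across with black rings, goes on to x = 95. Starts lying level in the cradle.
- rod_heel (a point): Foot of the hooked heel of the handle: the middle of its underside, 15 mm behind the handle's centre and 22 mm below the rod's axis. The heel is 10 mm long (x), 14 mm thick, and reaches 10 mm below the handle. Same axes as rod_handle.
- rod_tip (a point): Centre of the free end of the steel rod, on its axis, 95 mm ahead of the handle's centre; same axes as rod_handle.
- cradle_window (a point): Middle of the cradle's metal bridge, on the lying rod's axis, 50 mm above the worktop; x runs from the front lip to the bridge, z up. Bridge 8 mm thick, 36 wide, top 68 mm above the worktop; its window, 16 wide, from 45 to 58.5 mm up, lets the rod tilt about 0.3 rad. At the start the tip is 18 mm past, the handle's centre 77 mm before this point. Base plate 10 mm high.
- cradle_lip (a point): Middle of the top of the orange lip at the cradle's front (fixed), 42 mm above the worktop; axes as cradle_window, 106 mm before it. Lip 6 mm thick, 22 wide. The heel hangs behind it with 6 mm play and 14 mm below its top, so the bridge stops a straight lift and the lip a straight pull: raise the handle end by over 14 mm, tilting the rod in the window, then draw it back along its tilted axis.
- bore_mouth (a point): Centre of the red-ringed mouth of the bore in a fixed metal block, 50 mm above the worktop; x runs level into the bore, z up. Block 57 mm long (x), 60 wide, 74 tall, foot plate 88 wide. Bore blind, 45 mm deep, 12 wide, 3 mm chamfer; with the tip on the bottom the handle's centre is 50 mm before the mouth. A rod released there droops up to about 4 degrees.
- tower_corner (a point): Top of the nearest (front left) upright corner of the tall black computer tower, fixed, 337 mm above the worktop. Its front face, 155 mm wide, runs from here to the right and 54 mm farther away, its left side to the left and away. An arm that starts to the right of it must swing round in front of it.
- beaker_50_mid (a point): small clear glass beaker, 45 mm wide, 58 mm tall, loose; bystander, standing. The point is its centre, half-way up.
- vial_white_cap_mid (a point): small clear vial with white cap, 20 mm wide, 50 mm tall, loose; bystander, standing. The point is its centre, half-way up.
- sample_pot_mid (a point): low white pot with white lid, 37 mm wide, 34 mm tall, loose; bystander, standing. The point is its centre, half-way up.
- dropper_oil_mid (a point): small brown bottle with tall black cap, 30 mm wide, 78 mm tall, loose; bystander, standing. The point is its centre, half-way up.
Things that resemble listed ones, but are neither listed nor needed, are in the scene too. What is meant by the part that bears rod_handle is not pink, and is the smaller of those in its own colour.

How it is judged:
By the outcome, as a careful person would: the job done as asked, in the order asked, and still so for the second after the job is handed in, with the robot touching nothing.
It also fails if it takes over 51 s, if anything falls off the work surface, if the arm or the gripper's body presses on something with over 40 N, if the wrist force passes 120 N, or if a joint passes its speed limit or range.

## Working session

There is one attempt and no reset: what is moved stays moved. The work goes in short steps, Python scripts to look and compute and a tool call to move; the robot and the scene stay as the last step left them, time stands still between calls to the robot, and variables do not carry over. Pictures are saved under pics/ and viewed, at most 10 in all, crops included, and the job is handed in when it is done.

Besides the shell and the picture viewer there is one more tool, called after "Call:" as a command line: name --argument value ..., lists and objects as JSON in quotes. servo_tool: Moves the arm, as the interface text tells. Its arguments: {"type":"object","properties":{"moves":{"type":"array"}},"required":["moves"]}

```bash
mkdir -p pics; ls; cat > h.py <<'E'
import numpy as np, cv2, pickle, json
from plant import robot
def cap(n):
    s=robot.read_state(); c=robot.capture(n)
    if n=='wrist':
        T=np.eye(4); T[:3,:3]=s['tcp_rot']; T[:3,3]=s['tool_pos']
        M=T@np.array(c['T_tool_cam'])
        c['eye']=M[:3,3]; c['R']=M[:3,:3]
    else: c['R']=np.array(c['attitude'])
    return c
def pts(c):
    K=np.array(c['intrinsics']);D=np.array(c['D']);h,w=c['z_map'].shape
    u,v=np.meshgrid(np.arange(w),np.arange(h))
    uv=np.stack([u,v],-1).reshape(-1,1,2).astype(float)
    n=cv2.undistortPoints(uv,K,D).reshape(h,w,2)
    r=np.dstack([n,np.ones((h,w))])
    P=(r*c['z_map'][...,None])@c['R'].T+np.array(c['eye'])
    P[c['z_map']==0]=np.nan
    return P,r@c['R'].T
def save(c,n): cv2.imwrite('pics/'+n,cv2.cvtColor(c['frame'],cv2.COLOR_RGB2BGR))
E
python3 - <<'E'
from h import *
for n in('scene','side'):
    c=cap(n); save(c,n+'1.png'); pickle.dump(c,open(n+'.pkl','wb')); print(n,np.shape(c['attitude']),c['eye'])
print(robot.read_state()['tcp_rot'],robot.tips_ahead)
E
```

```text
pics
scene (3, 3) [-0.20793984 -0.8718978   0.80838273]
side (3, 3) [-0.56264546 -0.16774204  1.0478056 ]
[[ 8.99236869e-01  4.37461781e-01 -4.93578374e-04]
 [ 4.37462060e-01 -8.99236296e-01  1.01503614e-03]
 [ 1.95930636e-07 -1.12867974e-03 -9.99999363e-01]] 0.011
```

View pics/scene1.png

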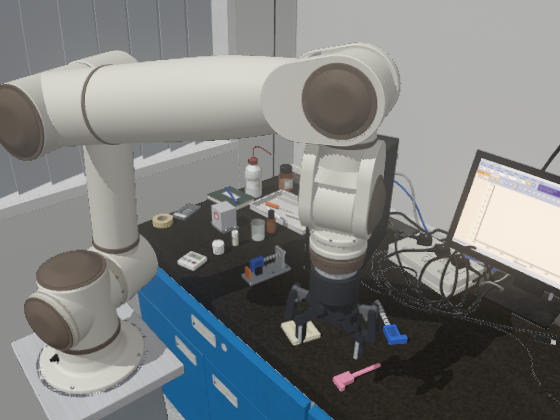

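View pics/side1.png

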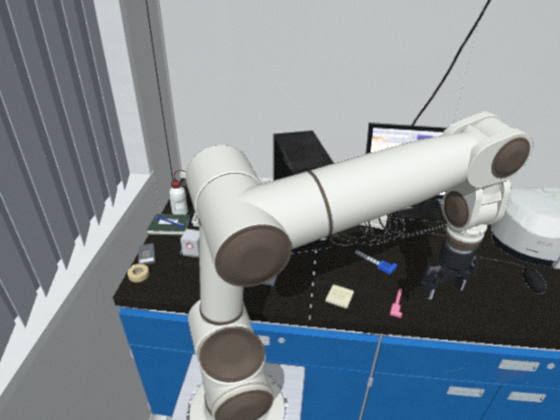

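The scene view shows the cradle with the small blue handle at about (262,266). The larger blue decoy is at (393,335), the pink one at (355,375), and the light block with the red mark at (223,216). The pot is at (218,247), the vial at (235,238), the beaker at (258,231) and the dropper at (271,222). In the side view the arm hides the cradle, and the bore block is at (190,242).

```bash
cat > m.py <<'E'
from h import *
c=pickle.load(open('scene.pkl','rb'));P,r=pts(c)
f=c['frame'];im=cv2.resize(cv2.cvtColor(f,cv2.COLOR_RGB2BGR)[170:300,140:320],None,fx=4.4,fy=4.4,interpolation=cv2.INTER_CUBIC)
cv2.imwrite('pics/z1.png',im)
hsv=cv2.cvtColor(f,cv2.COLOR_RGB2HSV)
def rep(nm,m,box):
    k=np.zeros(m.shape,bool);x0,y0,x1,y1=box;k[y0:y1,x0:x1]=1;k&=m
    q=P[k];q=q[~np.isnan(q[:,0])]
    v,u=np.nonzero(k)
    print(nm,k.sum(),u.mean().round(1),v.mean().round(1),'med',np.median(q,0).round(3),'lo',np.percentile(q,3,0).round(3),'hi',np.percentile(q,97,0).round(3))
H,S,V=[hsv[...,i].astype(int) for i in range(3)]
rep('blue',(H>105)&(H<128)&(S>120)&(V>50),(235,250,300,290))
rep('orange',(H>3)&(H<22)&(S>150)&(V>80),(235,250,300,290))
rep('red',((H<8)|(H>172))&(S>100)&(V>60),(205,195,240,235))
w=np.ones(H.shape,bool)
rep('block',(V>110)&(S<60),(208,200,240,232))
for n,b in dict(pot=(211,240,225,255),vial=(231,229,240,247),beaker=(250,220,266,241),dropper=(266,209,277,233)).items():
    rep(n,(P[...,2]>0.012),b)
h=P[...,2]; 
rep('cradle',(h>0.006),(238,245,295,285))
E
python3 m.py
```

```text
blue 148 256.0 262.8 med [ 0.477 -0.017  0.051] lo [ 0.461 -0.022 -0.001] hi [0.527 0.061 0.062]
orange 47 247.3 271.8 med [ 0.45  -0.011  0.032] lo [ 0.447 -0.021  0.014] hi [0.456 0.005 0.041]
red 4 215.2 216.8 med [0.549 0.284 0.041] lo [0.548 0.273 0.034] hi [0.55  0.292 0.049]
block 657 223.9 214.9 med [0.567 0.255 0.045] lo [0.545 0.238 0.003] hi [0.666 0.42  0.075]
pot 123 217.9 245.5 med [0.468 0.154 0.03 ] lo [0.455 0.143 0.014] hi [0.486 0.173 0.035]
vial 87 234.9 236.6 med [0.532 0.154 0.033] lo [0.525 0.148 0.013] hi [0.543 0.165 0.05 ]
beaker 232 257.9 228.5 med [0.61  0.137 0.04 ] lo [0.593 0.123 0.014] hi [0.636 0.166 0.056]
dropper 179 271.0 220.1 med [0.667 0.143 0.042] lo [0.657 0.133 0.013] hi [0.723 0.222 0.076]
cradle 849 265.6 266.7 med [ 0.503 -0.02   0.021] lo [ 0.448 -0.043  0.006] hi [0.562 0.002 0.064]
```

View pics/z1.png

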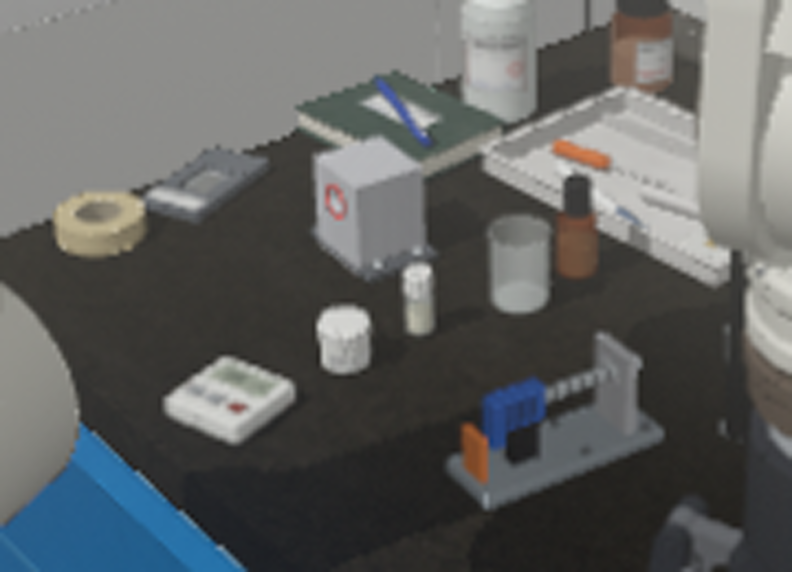

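The zoomed crop shows the rod pointing right from the orange lip at about (475,455) to the bridge at (618,385). The bore's red ring is at (336,202), on the face toward the robot. Next I'll find the tower corner and the block and cradle yaws, then move.

```bash
cat >> m.py <<'E'
print('---')
for n in('side','scene'):
    c2=pickle.load(open(n+'.pkl','rb'));Q,_=pts(c2)
    k=(abs(Q[...,2]-.337)<.01)&(Q[...,0]>.5)
    q=Q[k]
    if len(q): print(n,len(q),[q[i].round(3) for i in (q[:,0].argmin(),q[:,1].argmin(),q[:,0].argmax(),q[:,1].argmax())])
    if n=='side': 
        Ps=Q
sub=lambda q,b:q[b[1]:b[3],b[0]:b[2]].reshape(-1,3)
for nm,q,b,z0,z1 in (('blocktop',P,(205,195,245,235),.068,.08),('blocktopS',Ps,(170,220,215,265),.068,.08),('base',P,(235,245,295,290),.006,.014)):
    q=sub(q,b);q=q[(q[:,2]>z0)&(q[:,2]<z1)&(q[:,0]<.75)]
    if len(q)>5: print(nm,len(q),cv2.minAreaRect((q[:,:2]*1000).astype(np.float32)),q[:,2].mean())
E
python3 m.py | sed -n '/---/,$p'
```

```text
---
side 4031 [array([0.5  , 0.542, 0.346]), array([ 1.064, -1.075,  0.33 ]), array([1.075, 0.02 , 0.338]), array([0.58 , 0.568, 0.33 ])]
scene 2045 [array([ 0.812, -0.16 ,  0.33 ]), array([ 1.002, -0.561,  0.328]), array([ 1.072, -0.137,  0.346]), array([1.064, 0.04 , 0.331])]
blocktop 179 ((575.7422485351562, 273.4703369140625), (70.35103607177734, 62.533599853515625), 86.05801391601562) 0.07244350382986801
blocktopS 192 ((574.2823486328125, 277.0294189453125), (62.84126663208008, 62.703487396240234), 85.95172119140625) 0.07312029768756366
base 382 ((511.2748718261719, -17.789466857910156), (55.57752990722656, 137.70529174804688), 82.86419677734375) 0.008792858658968028
```

Call:
servo_tool --moves '[{"tx": 35, "ty": 35, "tz": 0}, {"tx": 20, "ty": 45, "tz": 0}, {"tx": 20, "ty": 45, "tz": 0, "wz": -5}, {"tx": 20, "ty": 45, "tz": 0, "wz": -5}, {"tx": 20, "ty": 45, "tz": 0, "wz": -5}]'

```text
invalid input
```

Call:
servo_tool --moves '[{"tx": 35, "ty": 35, "tz": 0, "wx": 0, "wy": 0, "wz": 0, "grip": 100}, {"tx": 20, "ty": 45, "tz": 0, "wx": 0, "wy": 0, "wz": 0, "grip": 100}, {"tx": 20, "ty": 45, "tz": 0, "wx": 0, "wy": 0, "wz": -5, "grip": 100}, {"tx": 20, "ty": 45, "tz": 0, "wx": 0, "wy": 0, "wz": -5, "grip": 100}, {"tx": 20, "ty": 45, "tz": 0, "wx": 0, "wy": 0, "wz": -5, "grip": 100}]'

```text
time: 0.6
tool_pos: [0.3558, -0.2777, 0.242]
tcp_rot: [[0.983, 0.186, -0.0], [0.186, -0.983, 0.0], [-0.0, -0.0, -1.0]]
wrist_force: [1.5, -0.1, 0.2]
opening: 0.0855
grasp_force: 0.0
```

```bash
python3 -c "
from h import *
s=robot.read_state()
for k,v in s.items(): print(k,np.round(v,3).tolist())"
```

```text
time 0.6
joint_positions [-0.663, -0.147, -0.053, 1.665, 0.0, 2.292]
qvel [1.034, -0.332, -0.296, 0.031, 0.004, 1.891]
effort [-9.89, -36.193, 47.157, 0.591, -0.129, -3.24]
tool_pos [0.356, -0.278, 0.242]
tcp_rot [[0.983, 0.186, -0.0], [0.186, -0.983, 0.0], [-0.0, -0.0, -1.0]]
wrist_force [1.46, -0.112, 0.212]
torque [-0.02, -0.022, -0.042]
grasp_force 0.0
opening 0.086
```

Joint 6 would hit its limit with this sense of yaw, so I'll take the half-turn grasp (tool yaw about 173°).

Call:
servo_tool --moves '[{"tx": 10, "ty": 30, "tz": 0, "wx": 0, "wy": 0, "wz": 8.5, "grip": 100}, {"tx": 10, "ty": 30, "tz": 0, "wx": 0, "wy": 0, "wz": 8.5, "grip": 100}, {"tx": 10, "ty": 30, "tz": 0, "wx": 0, "wy": 0, "wz": 8.5, "grip": 100}, {"tx": 10, "ty": 30, "tz": 0, "wx": 0, "wy": 0, "wz": 8.5, "grip": 100}, {"tx": 10, "ty": 30, "tz": 0, "wx": 0, "wy": 0, "wz": 8.5, "grip": 100}]'

```text
time: 1.1
tool_pos: [0.4057, -0.1283, 0.2421]
tcp_rot: [[0.591, 0.807, -0.0], [0.807, -0.591, 0.0], [-0.0, -0.0, -1.0]]
wrist_force: [0.1, -1.3, 0.4]
opening: 0.0851
grasp_force: 0.0
```

Call:
servo_tool --moves '[{"tx": 10, "ty": 30, "tz": 0, "wx": 0, "wy": 0, "wz": 8.5, "grip": 100}, {"tx": 10, "ty": 30, "tz": 0, "wx": 0, "wy": 0, "wz": 8.5, "grip": 100}, {"tx": 10, "ty": 30, "tz": 0, "wx": 0, "wy": 0, "wz": 8.5, "grip": 100}, {"tx": 10, "ty": 15, "tz": 0, "wx": 0, "wy": 0, "wz": 8.5, "grip": 100}, {"tx": 10, "ty": 0, "tz": 0, "wx": 0, "wy": 0, "wz": 8.5, "grip": 100}]'

```text
time: 1.6
tool_pos: [0.4558, -0.0227, 0.2421]
tcp_rot: [[-0.112, 0.994, -0.0], [0.994, 0.112, 0.0], [0.0, -0.0, -1.0]]
wrist_force: [0.4, -0.2, 0.3]
opening: 0.0857
grasp_force: 0.0
```

Call:
servo_tool --moves '[{"tx": 0, "ty": 0, "tz": 0, "wx": 0, "wy": 0, "wz": 8.5, "grip": 100}, {"tx": 0, "ty": 0, "tz": 0, "wx": 0, "wy": 0, "wz": 8.5, "grip": 100}, {"tx": 0, "ty": 0, "tz": 0, "wx": 0, "wy": 0, "wz": 8.5, "grip": 100}, {"tx": 0, "ty": 0, "tz": 0, "wx": 0, "wy": 0, "wz": 8.5, "grip": 100}, {"tx": 0, "ty": 0, "tz": 0, "wx": 0, "wy": 0, "wz": 8.5, "grip": 100}]'

```text
time: 2.1
tool_pos: [0.4555, -0.0246, 0.2419]
tcp_rot: [[-0.752, 0.659, -0.001], [0.659, 0.752, 0.0], [0.001, -0.0, -1.0]]
wrist_force: [-0.6, -0.2, -0.1]
opening: 0.085
grasp_force: 0.0
```

Call:
servo_tool --moves '[{"tx": 0, "ty": 0, "tz": 0, "wx": 0, "wy": 0, "wz": 8.5, "grip": 100}, {"tx": 0, "ty": 0, "tz": 0, "wx": 0, "wy": 0, "wz": 8.5, "grip": 100}, {"tx": 0, "ty": 0, "tz": 0, "wx": 0, "wy": 0, "wz": 8.5, "grip": 100}, {"tx": 0, "ty": 0, "tz": 0, "wx": 0, "wy": 0, "wz": 8.5, "grip": 100}, {"tx": 0, "ty": 0, "tz": 0, "wx": 0, "wy": 0, "wz": 0, "grip": 100}]'

```text
time: 2.6
tool_pos: [0.4555, -0.0246, 0.242]
tcp_rot: [[-0.992, 0.129, -0.001], [0.129, 0.992, 0.0], [0.001, -0.0, -1.0]]
wrist_force: [0.0, 0.1, -0.7]
opening: 0.0856
grasp_force: 0.0
```

```bash
python3 - <<'E'
from h import *
c=cap('wrist'); pickle.dump(c,open('w1.pkl','wb')); s=robot.read_state()
print(np.round(s['joint_positions'],3),s['tool_pos'],c['eye'])
print(np.round(c['T_tool_cam'],3))
sd=cap('side'); pickle.dump(sd,open('side2.pkl','wb'))
a=np.hstack([c['frame'],sd['frame']]); a=cv2.resize(a,(800,300)); cv2.imwrite('pics/w1.png',a[...,::-1])
E
```

```text
[-0.054 -0.136 -0.043  1.664  0.     0.081] [ 0.4555164  -0.02456171  0.24203472] [ 0.37738894 -0.01474491  0.37351767]
[[-0.001 -0.952 -0.305  0.079]
 [ 1.    -0.    -0.001 -0.   ]
 [ 0.001 -0.305  0.952 -0.131]
 [ 0.     0.     0.     1.   ]]
```

View pics/w1.png

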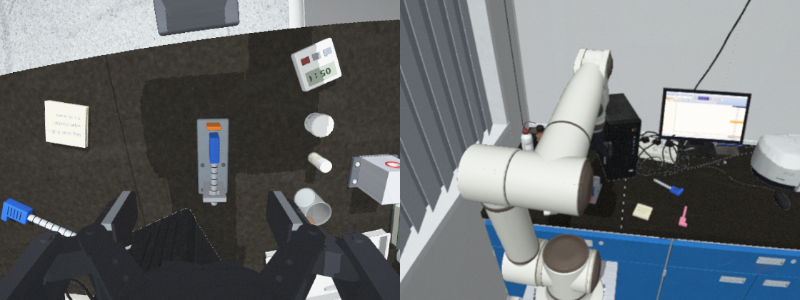

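In the left half (wrist view, halved scale) the rod lies vertical: orange lip at (213,127), blue handle at (214,150), bridge at (213,197). The bore's ring is at (392,165) on the right, the pot at (319,124), the vial at (319,162) and the beaker at (313,205). Next I'll cast these onto planes at their known heights.

```bash
cat > n.py <<'E'
from h import *
c=pickle.load(open('w1.pkl','rb'));P,r=pts(c);e=c['eye']
hsv=cv2.cvtColor(c['frame'],cv2.COLOR_RGB2HSV);H,S,V=[hsv[...,i].astype(int) for i in range(3)]
X,Y=np.meshgrid(np.arange(560),np.arange(420));box=(X>265)&(X<330)&(Y>160)&(Y<295)
def on(m,z):
    R=r[m]; return e+R*((z-e[2])/R[:,2])[:,None]
def rect(nm,m,z):
    q=on(m,z)[:,:2]*1000; b=cv2.minAreaRect(q.astype(np.float32)); print(nm,m.sum(),np.round(b[0],1),np.round(b[1],1),round(b[2],1),'zmed',np.nanmedian(P[m][:,2]).round(4))
bl=box&(H>105)&(H<128)&(S>120)&(V>60); o=box&(H>3)&(H<22)&(S>140)&(V>80)
top=bl&(abs(P[...,2]-.062)<.006); rect('blue',bl,.062); rect('bluetop',top,.062)
rect('orange',o&(P[...,2]>.03),.042); rect('orange all',o,.042)
br=box&(P[...,2]>.062)&(Y>255); 
if br.any(): rect('bridge',br,.068)
base=box&(abs(P[...,2]-.01)<.004); rect('base',base,.01)
red=((H<8)|(H>172))&(S>90)&(V>60)&(X>500)&(Y>180)&(Y<280)
if red.any():
    q=P[red]; print('red',red.sum(),X[red].min(),X[red].max(),np.nanmedian(q,0).round(4),np.nanmin(q,0).round(3),np.nanmax(q,0).round(3))
bt=(abs(P[...,2]-.074)<.004)&(X>480); 
q=P[bt];
if len(q): print('btop',len(q),q.min(0),q.max(0),cv2.minAreaRect((q[:,:2]*1000).astype(np.float32)))
E
python3 n.py
```

```text
blue 585 [475.7  -9.9] [13.6 46.4] 83.9 zmed 0.0615
bluetop 487 [478.9  -9.6] [12.6 40.2] 83.2 zmed 0.0617
orange 136 [449.3  -6.8] [20.3  7.6] 82.6 zmed 0.0413
orange all 193 [447.7  -6.6] [20.3 10.8] 82.9 zmed 0.0398
bridge 276 [554.6 -17.5] [35.1 11.4] 85.0 zmed 0.0675
base 2881 [527.5 -16.6] [ 63.8 174.8] 77.7 zmed 0.0098
red 66 539 559 [0.5455 0.2765 0.0444] [0.544 0.266 0.037] [0.55  0.296 0.065]
btop 1061 [0.54328926 0.24492232 0.07006839] [0.60383712 0.27846701 0.07583055] ((573.5394287109375, 263.6617126464844), (33.885231018066406, 58.4032096862793), 85.65966033935547)
```

Sizes agree (handle top 40×13, lip 20×7.6, bridge 35 wide). Handle centre is (0.4785, −0.0098), rod yaw about −6.2°. Descending.

Call:
servo_tool --moves '[{"tx": 11, "ty": 8, "tz": -30, "wx": 0, "wy": 0, "wz": 1.2, "grip": 60}, {"tx": 12, "ty": 7, "tz": -40, "wx": 0, "wy": 0, "wz": 0, "grip": 60}, {"tx": 0, "ty": 0, "tz": -45, "wx": 0, "wy": 0, "wz": 0, "grip": 60}, {"tx": 0, "ty": 0, "tz": -20, "wx": 0, "wy": 0, "wz": 0, "grip": 60}, {"tx": 0, "ty": 0, "tz": 0, "wx": 0, "wy": 0, "wz": 0, "grip": 60}]'

```text
time: 3.2
tool_pos: [0.4767, -0.0095, 0.1041]
tcp_rot: [[-0.993, 0.114, -0.006], [0.114, 0.993, 0.0], [0.006, -0.001, -1.0]]
wrist_force: [-0.7, -0.1, 0.2]
opening: 0.0508
grasp_force: 0.0
```

```bash
python3 - <<'E'
from h import *
c=cap('wrist'); pickle.dump(c,open('w2.pkl','wb')); save(c,'w2.png')
E
```

```text
(no output)
```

View pics/w2.png

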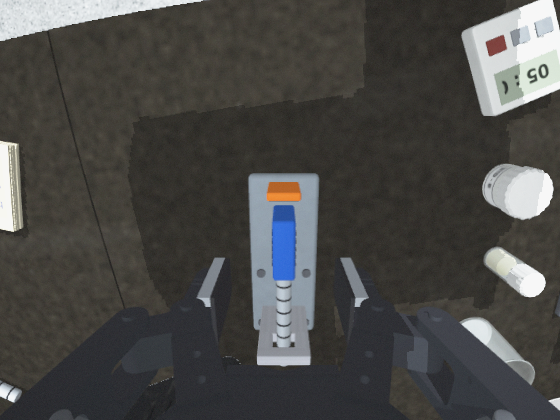

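The handle is centred between the fingers: handle at column 284, finger pads at 215 and 352. Descend and close.

Call:
servo_tool --moves '[{"tx": 1, "ty": 0, "tz": -25, "wx": 0, "wy": 0, "wz": 0, "grip": 60}, {"tx": 0, "ty": 0, "tz": -25, "wx": 0, "wy": 0, "wz": 0, "grip": 60}, {"tx": 0, "ty": 0, "tz": -12, "wx": 0, "wy": 0, "wz": 0, "grip": 60}, {"tx": 0, "ty": 0, "tz": 0, "wx": 0, "wy": 0, "wz": 0, "grip": 60}, {"tx": 0, "ty": 0, "tz": 0, "wx": 0, "wy": 0, "wz": 0, "grip": 60}]'

```text
time: 3.75
tool_pos: [0.4804, -0.0096, 0.0469]
tcp_rot: [[-0.994, 0.111, 0.002], [0.111, 0.994, -0.0], [-0.002, 0.0, -1.0]]
wrist_force: [-0.3, 0.2, 1.1]
opening: 0.0511
grasp_force: 0.0
```

Call:
servo_tool --moves '[{"tx": 0, "ty": 0, "tz": 0, "wx": 0, "wy": 0, "wz": 0, "grip": 0}, {"tx": 0, "ty": 0, "tz": 0, "wx": 0, "wy": 0, "wz": 0, "grip": 0}, {"tx": 0, "ty": 0, "tz": 0, "wx": 0, "wy": 0, "wz": 0, "grip": 0}, {"tx": 0, "ty": 0, "tz": 0, "wx": 0, "wy": 0, "wz": 0, "grip": 0}, {"tx": 0, "ty": 0, "tz": 0, "wx": 0, "wy": 0, "wz": 0, "grip": 0}]'

```text
time: 4.25
tool_pos: [0.4802, -0.0096, 0.0464]
tcp_rot: [[-0.994, 0.111, 0.002], [0.111, 0.994, -0.0], [-0.002, 0.0, -1.0]]
wrist_force: [-1.5, 0.9, 6.5]
opening: 0.0129
grasp_force: 58.6
```

Call:
servo_tool --moves '[{"tx": 0, "ty": 0, "tz": 0, "wx": 0, "wy": 0, "wz": 0, "grip": 0}, {"tx": 0, "ty": 0, "tz": 0, "wx": 0, "wy": 0, "wz": 0, "grip": 0}, {"tx": 0, "ty": 0, "tz": 0, "wx": 0, "wy": 0, "wz": 0, "grip": 0}, {"tx": 0, "ty": 0, "tz": 0, "wx": 0, "wy": 0, "wz": 0, "grip": 0}]'

```text
time: 4.65
tool_pos: [0.4802, -0.0096, 0.0463]
tcp_rot: [[-0.994, 0.111, 0.002], [0.111, 0.994, -0.0], [-0.002, 0.0, -1.0]]
wrist_force: [-1.6, 0.3, 5.6]
opening: 0.013
grasp_force: 58.6
```

Call:
servo_tool --moves '[{"tx": 0, "ty": 0, "tz": 3.5, "wx": 0.2, "wy": 2, "wz": 0, "grip": 0}, {"tx": 0, "ty": 0, "tz": 3.5, "wx": 0.3, "wy": 2.5, "wz": 0, "grip": 0}, {"tx": 0.3, "ty": 0, "tz": 3.5, "wx": 0.3, "wy": 2.5, "wz": 0, "grip": 0}, {"tx": 0.3, "ty": 0, "tz": 3.5, "wx": 0.3, "wy": 2.5, "wz": 0, "grip": 0}, {"tx": 0.3, "ty": 0, "tz": 3.5, "wx": 0.3, "wy": 2.5, "wz": 0, "grip": 0}]'

```text
time: 5.15
tool_pos: [0.4809, -0.0096, 0.0633]
tcp_rot: [[-0.972, 0.111, -0.209], [0.108, 0.994, 0.024], [0.21, 0.001, -0.978]]
wrist_force: [1.5, -0.4, 0.0]
opening: 0.0132
grasp_force: 58.6
```

Call:
servo_tool --moves '[{"tx": 0, "ty": 0, "tz": 0.5, "wx": 0, "wy": 0.5, "wz": 0, "grip": 0}, {"tx": 0, "ty": 0, "tz": 0, "wx": 0, "wy": 0, "wz": 0, "grip": 0}, {"tx": 0, "ty": 0, "tz": 0, "wx": 0, "wy": 0, "wz": 0, "grip": 0}]'

```text
time: 5.45
tool_pos: [0.4809, -0.0096, 0.0635]
tcp_rot: [[-0.97, 0.111, -0.214], [0.108, 0.994, 0.024], [0.216, 0.0, -0.976]]
wrist_force: [1.6, -0.3, 1.0]
opening: 0.0134
grasp_force: 58.8
```

```bash
python3 - <<'E'
from h import *
c=cap('wrist'); pickle.dump(c,open('w3.pkl','wb')); save(c,'w3.png')
E
```

```text
(no output)
```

View pics/w3.png

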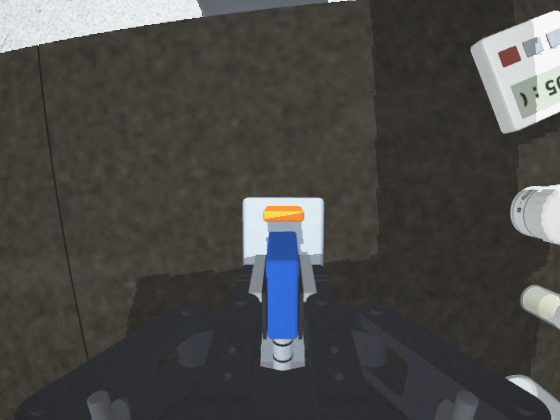

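The handle has tilted up 12.4° and the TCP has risen 17 mm, and the wrist force is low. The heel is over the lip (handle rear at (283,235), lip at (283,214)). Draw back along the tilted axis.

Call:
servo_tool --moves '[{"tx": -6.8, "ty": 0.8, "tz": 1.5, "wx": 0, "wy": 0, "wz": 0, "grip": 0}, {"tx": -9.7, "ty": 1.1, "tz": 2.1, "wx": 0, "wy": 0, "wz": 0, "grip": 0}, {"tx": -9.7, "ty": 1.1, "tz": 2.1, "wx": 0, "wy": 0, "wz": 0, "grip": 0}, {"tx": -9.7, "ty": 1.1, "tz": 2.1, "wx": 0, "wy": 0, "wz": 0, "grip": 0}, {"tx": -9.7, "ty": 1.1, "tz": 2.1, "wx": 0, "wy": 0, "wz": 0, "grip": 0}]'

```text
time: 6.0
tool_pos: [0.4335, -0.0042, 0.0732]
tcp_rot: [[-0.97, 0.111, -0.217], [0.108, 0.994, 0.024], [0.219, 0.0, -0.976]]
wrist_force: [-0.4, -0.1, -0.4]
opening: 0.0132
grasp_force: 58.4
```

Call:
servo_tool --moves '[{"tx": 0, "ty": 0, "tz": 35, "wx": 0, "wy": 0, "wz": 0, "grip": 0}, {"tx": 0, "ty": 5, "tz": 35, "wx": 0, "wy": 0, "wz": 0, "grip": 0}, {"tx": -5, "ty": 20, "tz": 35, "wx": -0.4, "wy": -4, "wz": 0, "grip": 0}, {"tx": -10, "ty": 30, "tz": 35, "wx": -0.5, "wy": -4.2, "wz": 0, "grip": 0}, {"tx": -15, "ty": 30, "tz": 20, "wx": -0.5, "wy": -4.2, "wz": 0, "grip": 0}]'

```text
time: 6.5
tool_pos: [0.4046, 0.0813, 0.2357]
tcp_rot: [[-0.994, 0.112, 0.003], [0.112, 0.994, 0.001], [-0.003, 0.001, -1.0]]
wrist_force: [0.9, 1.8, -0.3]
opening: 0.0129
grasp_force: 58.5
```

Call:
servo_tool --moves '[{"tx": -10, "ty": 30, "tz": 0, "wx": 0, "wy": 0, "wz": 1, "grip": 0}, {"tx": 0, "ty": 30, "tz": 0, "wx": 0, "wy": 0, "wz": 1, "grip": 0}, {"tx": 0, "ty": 0, "tz": 0, "wx": 0, "wy": 0, "wz": 0, "grip": 0}, {"tx": 0, "ty": 0, "tz": 0, "wx": 0, "wy": 0, "wz": 0, "grip": 0}]'

```text
time: 6.9
tool_pos: [0.3941, 0.1408, 0.2331]
tcp_rot: [[-0.997, 0.074, -0.002], [0.074, 0.997, -0.0], [0.002, -0.001, -1.0]]
wrist_force: [-0.7, 0.0, -2.1]
opening: 0.013
grasp_force: 58.7
```

```bash
python3 - <<'E'
from h import *
c=cap('wrist'); pickle.dump(c,open('w4.pkl','wb')); save(c,'w4.png')
d=cap('scene'); pickle.dump(d,open('scene2.pkl','wb'))
E
```

```text
(no output)
```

View pics/w4.png

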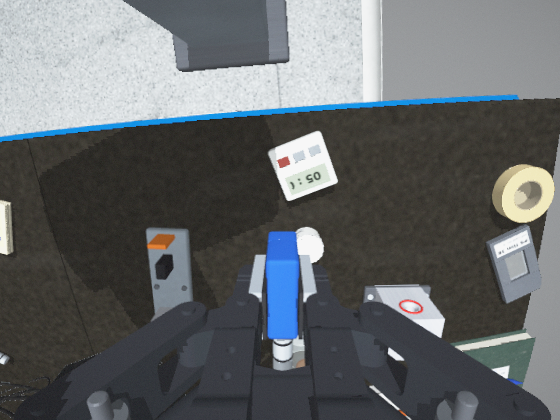

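The rod is free and in the hand (blue handle at (283,285)). The bore ring shows at (411,307) on the block's front face. Measuring the ring, the block yaw and the in-hand rod pose.

```bash
python3 - <<'E'
from h import *
s=robot.read_state();print(s['tool_pos'])
c=pickle.load(open('w4.pkl','rb'));P,r=pts(c);e=c['eye']
hsv=cv2.cvtColor(c['frame'],cv2.COLOR_RGB2HSV);H,S,V=[hsv[...,i].astype(int) for i in range(3)]
X,Y=np.meshgrid(np.arange(560),np.arange(420))
red=((H<8)|(H>172))&(S>90)&(V>60)&(X>385)&(X<440)&(Y>290)&(Y<325)
cn,_=cv2.findContours(red.astype(np.uint8),cv2.RETR_EXTERNAL,cv2.CHAIN_APPROX_NONE);k=max(cn,key=cv2.contourArea)
el=cv2.fitEllipse(k);print('ell',el,np.nanmedian(P[red],0).round(4))
n=cv2.undistortPoints(np.array([[el[0]]]),np.array(c['intrinsics']),np.array(c['D']))[0,0]
d=c['R']@np.array([n[0],n[1],1])
q=e+d*((.05-e[2])/d[2]);print('mouth at z=.05',q.round(4))
# front face: edge of block top & face points
f=(X>366)&(X<443)&(Y>285)&(Y<325)&(P[...,2]>.02)&(P[...,2]<.068)&(P[...,0]<.56)
F=P[f]; g=np.polyfit(F[:,1],F[:,0],1); print('face n',len(F),'slope',g,'yaw',np.degrees(np.arctan(-g[0])),'x at y',np.polyval(g,q[1]))
t=(abs(P[...,2]-.074)<.004)&(X>360)&(X<445);T=P[t]
print('top',len(T),T.min(0).round(3),T.max(0).round(3))
b=(H>105)&(H<128)&(S>120)&(V>60)&(X>255)&(X<310)&(Y>228)&(Y<345)
B=P[b];z=np.nanmedian(B[:,2]);topm=b&(Y>262)&(Y<335);BB=P[topm]
A=np.c_[BB[:,:2]-BB[:,:2].mean(0),np.ones(len(BB))];print('handle topplane',np.linalg.lstsq(A,BB[:,2],rcond=None)[0],BB.mean(0))
R=r[topm];Q=(e+R*((BB[:,2].mean()-e[2])/R[:,2])[:,None])
print('handle rect',cv2.minAreaRect((Q[:,:2]*1000).astype(np.float32)))
np.set_printoptions(suppress=True)
for y in range(235,340,20):
    rr=np.nonzero(b[y])[0]
    if len(rr): print(y,rr.min(),rr.max(),P[y,rr].mean(0).round(4))
# whole block side rects from scene2
c=pickle.load(open('scene2.pkl','rb'));P,r=pts(c)
q=P[190:235,205:245].reshape(-1,3);q=q[(abs(q[:,2]-.073)<.004)&(q[:,0]<.65)];print(cv2.minAreaRect((q[:,:2]*1000).astype(np.float32)))
f=c['frame'];save(c,'s2.png')
E
```

```text
[0.3946115  0.13999796 0.23300563]
ell ((410.5814208984375, 306.4328308105469), (12.369318962097168, 23.647581100463867), 104.57550048828125) [0.5455 0.2801 0.0517]
mouth at z=.05 [0.5462 0.2803 0.05  ]
face n 1060 slope [0.06231671 0.52930957] yaw -3.565873399756309 x at y 0.5467786232354239
top 485 [0.545 0.248 0.07 ] [0.604 0.31  0.076]
 ** On entry to DLASCL parameter number  4 had an illegal value
 ** On entry to DLASCL parameter number  4 had an illegal valueTraceback (most recent call last):
  File "<stdin>", line 19, in <module>
    x, resids, rank, s = _umath_linalg.lstsq(a, b, rcond,
                         ~~~~~~~~~~~~~~~~~~~^^^^^^^^^^^^^
                                             signature=signature)
                                             ^^^^^^^^^^^^^^^^^^^^
    raise LinAlgError("SVD did not converge in Linear Least Squares")
numpy.linalg.LinAlgError: SVD did not converge in Linear Least Squares
```

Call:
servo_tool --moves '[{"tx": 1.4, "ty": 38, "tz": 0, "wx": 0, "wy": 0, "wz": 0.65, "grip": 0}, {"tx": 2, "ty": 38, "tz": 0, "wx": 0, "wy": 0, "wz": 0, "grip": 0}, {"tx": 2, "ty": 38, "tz": -20, "wx": 0, "wy": 0, "wz": 0, "grip": 0}, {"tx": 0, "ty": 35.5, "tz": -35, "wx": 0, "wy": 0, "wz": 0, "grip": 0}, {"tx": 0, "ty": 0, "tz": -35, "wx": 0, "wy": 0, "wz": 0, "grip": 0}]'

```text
time: 7.5
tool_pos: [0.4007, 0.2923, 0.1417]
tcp_rot: [[-0.998, 0.064, -0.002], [0.064, 0.998, 0.001], [0.002, 0.001, -1.0]]
wrist_force: [-0.8, -0.5, -0.9]
opening: 0.013
grasp_force: 58.9
```

Call:
servo_tool --moves '[{"tx": 0, "ty": 0, "tz": -35, "wx": 0, "wy": 0, "wz": 0, "grip": 0}, {"tx": 0, "ty": 0, "tz": -30, "wx": 0, "wy": 0, "wz": 0, "grip": 0}, {"tx": 0, "ty": 0, "tz": -20, "wx": 0, "wy": 0, "wz": 0, "grip": 0}, {"tx": 0, "ty": 0, "tz": 0, "wx": 0, "wy": 0, "wz": 0, "grip": 0}, {"tx": 0, "ty": 0, "tz": 0, "wx": 0, "wy": 0, "wz": 0, "grip": 0}]'

```text
time: 8.0
tool_pos: [0.4007, 0.2894, 0.0586]
tcp_rot: [[-0.998, 0.066, -0.002], [0.066, 0.998, -0.0], [0.002, -0.001, -1.0]]
wrist_force: [0.5, -0.3, -0.4]
opening: 0.013
grasp_force: 58.9
```

```bash
python3 - <<'E'
from h import *
s=robot.read_state();print(np.round(s['tool_pos'],4),np.round(s['joint_positions'],2))
np.set_printoptions(suppress=True)
d=cap('scene'); pickle.dump(d,open('scene3.pkl','wb')); w=cap('wrist'); pickle.dump(w,open('w5.pkl','wb'))
a=cv2.resize(d['frame'][165:265,150:290],(700,500),interpolation=cv2.INTER_CUBIC); cv2.imwrite('pics/s3.png',a[...,::-1])
P,r=pts(w);hsv=cv2.cvtColor(w['frame'],cv2.COLOR_RGB2HSV);H,S,V=[hsv[...,i].astype(int) for i in range(3)]
b=(H>105)&(H<128)&(S>120)&(V>60);b[:, :255]=0;b[:,310:]=0;b[:225]=0;b[345:]=0
for y in range(232,340,15):
    rr=np.nonzero(b[y])[0]
    if len(rr): print(y,rr.min(),rr.max(),np.nanmean(P[y,rr],0).round(4))
E
```

```text
[0.4007 0.2894 0.0586] [ 0.63 -0.04 -0.3   1.3   0.    0.69]
232 269 295 [0.3817 0.2906 0.0422]
247 267 297 [0.3822 0.2905 0.0593]
262 266 298 [0.3821 0.2906 0.0743]
277 266 298 [0.3887 0.2902 0.0749]
292 266 297 [0.3957 0.2895 0.0751]
307 267 297 [0.4033 0.2892 0.0748]
322 267 297 [0.411  0.2885 0.0749]
337 268 296 [0.4237 0.2879 0.0694]
```

View pics/s3.png

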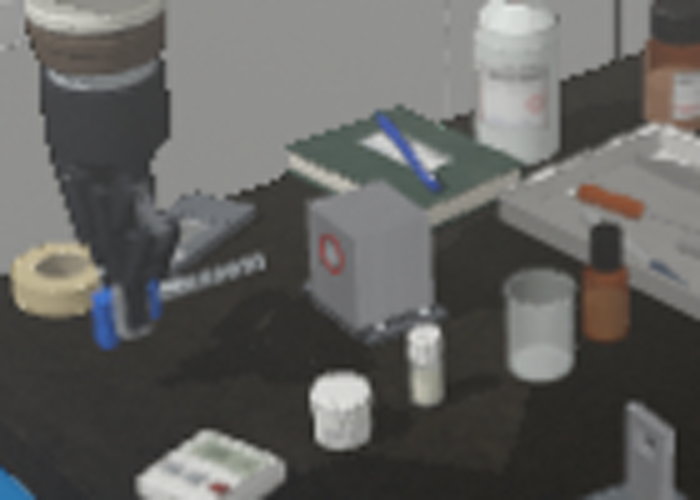

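The rod is level in the hand and points at the ring: tip at (265,262), ring at (332,255). Drop 12.5 mm, advance, then insert slowly while watching the force.

Call:
servo_tool --moves '[{"tx": 0, "ty": 0.5, "tz": -12.4, "wx": 0, "wy": 0, "wz": 0, "grip": 0}, {"tx": 20, "ty": -1.3, "tz": 0, "wx": 0, "wy": 0, "wz": 0, "grip": 0}, {"tx": 18, "ty": -1.2, "tz": 0, "wx": 0, "wy": 0, "wz": 0, "grip": 0}, {"tx": 0, "ty": 0, "tz": 0, "wx": 0, "wy": 0, "wz": 0, "grip": 0}, {"tx": 0, "ty": 0, "tz": 0, "wx": 0, "wy": 0, "wz": 0, "grip": 0}]'

```text
time: 8.6
tool_pos: [0.4382, 0.288, 0.0455]
tcp_rot: [[-0.998, 0.065, -0.002], [0.065, 0.998, -0.0], [0.002, -0.0, -1.0]]
wrist_force: [0.2, 0.3, -0.8]
opening: 0.0133
grasp_force: 58.9
```

```bash
python3 - <<'E'
from h import *
s=robot.read_state();print(np.round(s['tool_pos'],4))
d=cap('scene'); pickle.dump(d,open('scene4.pkl','wb')); w=cap('wrist'); pickle.dump(w,open('w6.pkl','wb'))
a=cv2.resize(d['frame'][190:250,165:235],(480,411),interpolation=cv2.INTER_CUBIC)
b=cv2.resize(w['frame'][230:400,190:420],(320,237));b=cv2.copyMakeBorder(b,0,174,0,0,cv2.BORDER_CONSTANT)
cv2.imwrite('pics/s4.png',np.hstack([a,b])[...,::-1])
E
```

```text
[0.4382 0.288  0.0455]
```

View pics/s4.png

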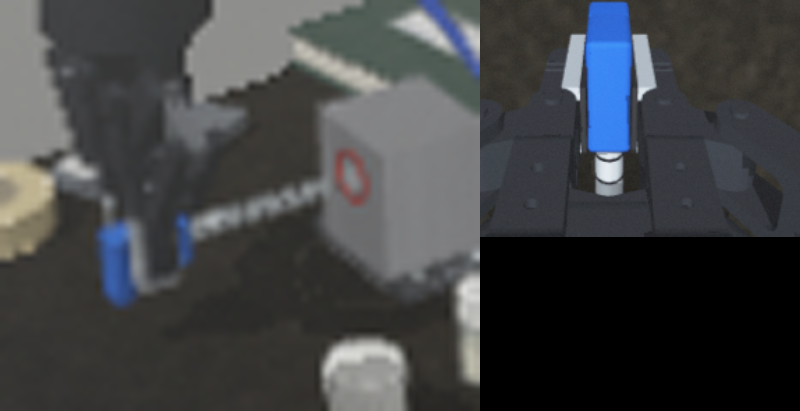

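The rod tip at (322,183) in the crop points at the ring's centre (352,177). Advance gently.

Call:
servo_tool --moves '[{"tx": 6, "ty": -0.4, "tz": 0.6, "wx": 0, "wy": 0, "wz": 0, "grip": 0}, {"tx": 4, "ty": -0.3, "tz": 0, "wx": 0, "wy": 0, "wz": 0, "grip": 0}, {"tx": 4, "ty": -0.3, "tz": 0, "wx": 0, "wy": 0, "wz": 0, "grip": 0}, {"tx": 3, "ty": -0.2, "tz": 0, "wx": 0, "wy": 0, "wz": 0, "grip": 0}, {"tx": 0, "ty": 0, "tz": 0, "wx": 0, "wy": 0, "wz": 0, "grip": 0}]'

```text
time: 9.2
tool_pos: [0.4557, 0.2869, 0.0463]
tcp_rot: [[-0.998, 0.065, -0.002], [0.065, 0.998, -0.0], [0.002, -0.0, -1.0]]
wrist_force: [-0.7, -0.2, -0.4]
opening: 0.0133
grasp_force: 58.9
```

Call:
servo_tool --moves '[{"tx": 3, "ty": -0.2, "tz": 0, "wx": 0, "wy": 0, "wz": 0, "grip": 0}, {"tx": 0, "ty": 0, "tz": 0, "wx": 0, "wy": 0, "wz": 0, "grip": 0}]'

```text
time: 9.4
tool_pos: [0.4586, 0.2867, 0.0464]
tcp_rot: [[-0.998, 0.065, -0.002], [0.065, 0.998, -0.0], [0.002, -0.0, -1.0]]
wrist_force: [-0.5, -0.2, -0.9]
opening: 0.013
grasp_force: 58.9
```

Call:
servo_tool --moves '[{"tx": 4, "ty": -0.3, "tz": 0, "wx": 0, "wy": 0, "wz": 0, "grip": 0}, {"tx": 4, "ty": -0.3, "tz": 0, "wx": 0, "wy": 0, "wz": 0, "grip": 0}, {"tx": 4, "ty": -0.2, "tz": 0, "wx": 0, "wy": 0, "wz": 0, "grip": 0}, {"tx": 4, "ty": -0.3, "tz": 0, "wx": 0, "wy": 0, "wz": 0, "grip": 0}, {"tx": 4, "ty": -0.2, "tz": 0, "wx": 0, "wy": 0, "wz": 0, "grip": 0}]'

```text
time: 9.9
tool_pos: [0.4787, 0.2854, 0.0463]
tcp_rot: [[-0.998, 0.065, -0.002], [0.065, 0.998, -0.0], [0.002, -0.0, -1.0]]
wrist_force: [-0.0, 0.5, 0.2]
opening: 0.0126
grasp_force: 58.9
```

Call:
servo_tool --moves '[{"tx": 4, "ty": -0.3, "tz": 0, "wx": 0, "wy": 0, "wz": 0, "grip": 0}, {"tx": 4, "ty": -0.3, "tz": 0, "wx": 0, "wy": 0, "wz": 0, "grip": 0}, {"tx": 3, "ty": -0.2, "tz": 0, "wx": 0, "wy": 0, "wz": 0, "grip": 0}, {"tx": 0, "ty": 0, "tz": 0, "wx": 0, "wy": 0, "wz": 0, "grip": 0}]'

```text
time: 10.3
tool_pos: [0.4897, 0.2846, 0.0463]
tcp_rot: [[-0.998, 0.065, -0.002], [0.065, 0.998, -0.0], [0.002, -0.0, -1.0]]
wrist_force: [-0.2, 0.0, -0.7]
opening: 0.0128
grasp_force: 58.9
```

Call:
servo_tool --moves '[{"tx": 2, "ty": -0.1, "tz": 0, "wx": 0, "wy": 0, "wz": 0, "grip": 0}, {"tx": 0, "ty": 0, "tz": 0, "wx": 0, "wy": 0, "wz": 0, "grip": 0}]'

```text
time: 10.5
tool_pos: [0.4914, 0.2845, 0.0464]
tcp_rot: [[-0.998, 0.065, -0.002], [0.065, 0.998, -0.0], [0.002, -0.0, -1.0]]
wrist_force: [0.7, 0.1, -0.8]
opening: 0.0129
grasp_force: 58.9
```

Call:
servo_tool --moves '[{"tx": 2, "ty": -0.1, "tz": 0, "wx": 0, "wy": 0, "wz": 0, "grip": 0}, {"tx": 0, "ty": 0, "tz": 0, "wx": 0, "wy": 0, "wz": 0, "grip": 0}]'

```text
time: 10.7
tool_pos: [0.4934, 0.2845, 0.0464]
tcp_rot: [[-0.998, 0.065, -0.002], [0.065, 0.998, -0.0], [0.002, -0.0, -1.0]]
wrist_force: [0.7, 1.4, -0.4]
opening: 0.0129
grasp_force: 58.9
```

Call:
servo_tool --moves '[{"tx": 1.5, "ty": -0.1, "tz": 0, "wx": 0, "wy": 0, "wz": 0, "grip": 0}, {"tx": 0, "ty": 0, "tz": 0, "wx": 0, "wy": 0, "wz": 0, "grip": 0}]'

```text
time: 10.9
tool_pos: [0.4949, 0.2843, 0.0464]
tcp_rot: [[-0.998, 0.065, -0.002], [0.065, 0.998, -0.0], [0.002, -0.0, -1.0]]
wrist_force: [0.3, -0.2, -0.9]
opening: 0.0132
grasp_force: 58.9
```

Call:
servo_tool --moves '[{"tx": 1.5, "ty": -0.1, "tz": 0, "wx": 0, "wy": 0, "wz": 0, "grip": 0}, {"tx": 0, "ty": 0, "tz": 0, "wx": 0, "wy": 0, "wz": 0, "grip": 0}]'

```text
time: 11.1
tool_pos: [0.4964, 0.2842, 0.0463]
tcp_rot: [[-0.998, 0.065, -0.002], [0.065, 0.998, -0.0], [0.002, -0.0, -1.0]]
wrist_force: [0.3, 0.1, -1.4]
opening: 0.0131
grasp_force: 58.9
```

Call:
servo_tool --moves '[{"tx": 1.5, "ty": -0.1, "tz": 0, "wx": 0, "wy": 0, "wz": 0, "grip": 0}, {"tx": 0, "ty": 0, "tz": 0, "wx": 0, "wy": 0, "wz": 0, "grip": 0}]'

```text
time: 11.3
tool_pos: [0.4966, 0.2842, 0.0462]
tcp_rot: [[-0.998, 0.064, -0.005], [0.064, 0.998, -0.0], [0.004, -0.0, -1.0]]
wrist_force: [-7.5, 0.9, 2.8]
opening: 0.013
grasp_force: 59.3
```

Contact at TCP x = 0.4966, as predicted for the bottom of the bore. One small push to confirm, then release.

Call:
servo_tool --moves '[{"tx": 1, "ty": -0.1, "tz": 0, "wx": 0, "wy": 0, "wz": 0, "grip": 0}, {"tx": 0, "ty": 0, "tz": 0, "wx": 0, "wy": 0, "wz": 0, "grip": 0}, {"tx": 0, "ty": 0, "tz": 0, "wx": 0, "wy": 0, "wz": 0, "grip": 0}]'

```text
time: 11.6
tool_pos: [0.4966, 0.2841, 0.0461]
tcp_rot: [[-0.998, 0.064, -0.006], [0.064, 0.998, -0.0], [0.006, -0.001, -1.0]]
wrist_force: [-12.5, 1.1, 3.6]
opening: 0.0128
grasp_force: 59.5
```

Call:
servo_tool --moves '[{"tx": 0, "ty": 0, "tz": 0, "wx": 0, "wy": 0, "wz": 0, "grip": 20}, {"tx": 0, "ty": 0, "tz": 0, "wx": 0, "wy": 0, "wz": 0, "grip": 40}, {"tx": 0, "ty": 0, "tz": 0, "wx": 0, "wy": 0, "wz": 0, "grip": 50}, {"tx": 0, "ty": 0, "tz": 0, "wx": 0, "wy": 0, "wz": 0, "grip": 50}, {"tx": 0, "ty": 0, "tz": 0, "wx": 0, "wy": 0, "wz": 0, "grip": 50}]'

```text
time: 12.1
tool_pos: [0.499, 0.284, 0.0464]
tcp_rot: [[-0.998, 0.065, -0.002], [0.065, 0.998, -0.0], [0.002, -0.0, -1.0]]
wrist_force: [0.3, 0.8, -0.1]
opening: 0.0427
grasp_force: 0.0
```

Call:
servo_tool --moves '[{"tx": 0, "ty": 0, "tz": 15, "wx": 0, "wy": 0, "wz": 0, "grip": 50}, {"tx": 0, "ty": 0, "tz": 30, "wx": 0, "wy": 0, "wz": 0, "grip": 50}, {"tx": 0, "ty": 0, "tz": 40, "wx": 0, "wy": 0, "wz": 0, "grip": 50}, {"tx": -10, "ty": 0, "tz": 40, "wx": 0, "wy": 0, "wz": 0, "grip": 50}, {"tx": -30, "ty": 0, "tz": 30, "wx": 0, "wy": 0, "wz": 0, "grip": 50}]'

```text
time: 12.6
tool_pos: [0.4598, 0.284, 0.2047]
tcp_rot: [[-0.998, 0.066, 0.001], [0.066, 0.998, 0.001], [-0.001, 0.001, -1.0]]
wrist_force: [-0.2, 0.4, 0.3]
opening: 0.0423
grasp_force: 0.0
```

```bash
python3 - <<'E'
from h import *
w=cap('wrist'); d=cap('scene'); pickle.dump(w,open('w7.pkl','wb'))
a=cv2.resize(d['frame'][180:300,150:310],(400,300),interpolation=cv2.INTER_CUBIC);b=cv2.resize(w['frame'],(400,300))
cv2.imwrite('pics/e.png',np.hstack([b,a])[...,::-1])
P,r=pts(w);hsv=cv2.cvtColor(w['frame'],cv2.COLOR_RGB2HSV);H,S,V=[hsv[...,i].astype(int) for i in range(3)]
b=(H>105)&(H<128)&(S>120)&(V>60)&(P[...,2]>.045)&(P[...,2]<.08)&(abs(P[...,1]-.285)<.04)
q=P[b];print(len(q),cv2.minAreaRect((q[:,:2]*1000).astype(np.float32)),q.min(0),q.max(0))
E
```

```text
621 ((497.7925109863281, 284.2478942871094), (14.286998748779297, 44.560298919677734), 85.84822845458984) [0.4754526  0.27657448 0.04517096] [0.52037067 0.29268941 0.06013823]
```

View pics/e.png

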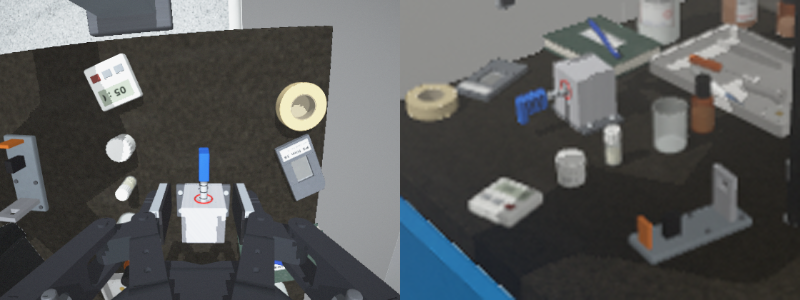

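The rod is in the bore with its handle centre 50 mm before the mouth, the exposed rings are visible, all bystanders are standing, and the gripper is clear above.

Call:
servo_tool --moves '[{"tx": 0, "ty": 0, "tz": 20, "wx": 0, "wy": 0, "wz": 0, "grip": 50}, {"tx": 0, "ty": 0, "tz": 0, "wx": 0, "wy": 0, "wz": 0, "grip": 50}, {"tx": 0, "ty": 0, "tz": 0, "wx": 0, "wy": 0, "wz": 0, "grip": 50}]'

```text
time: 13.0
tool_pos: [0.4591, 0.2841, 0.2214]
tcp_rot: [[-0.998, 0.065, -0.001], [0.065, 0.998, 0.0], [0.001, 0.0, -1.0]]
wrist_force: [0.8, -0.3, -1.1]
opening: 0.0431
grasp_force: 0.0
```

```bash
python3 -c "
from plant import robot
print(robot.hand_in())"
```

```text
the job is handed in; nothing more can be done
None
```

The depth rod is out of the cradle, pushed to the bottom of the red-ringed bore and released with its rings exposed; the listed bystanders still stand, and the job was handed in at about 13 s.

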